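# Sort drying cartridges and a reagent bottle at the titration bench

## Robot

A 7-joint arm with a two-finger parallel gripper is mounted at the origin on the work surface. World frame = base frame: x ahead of the robot, y to its left, z up, the work surface at z = 0. Lengths are in m, angles in rad, forces in N, time in s.
With the tool pointing down it reaches from about 0.425 to 0.95 m from the base axis. Payload 4.7 kg.
Tool frame: the origin (TCP) lies at the very end of the fingers, on their centre line; the grasp point (between the pads) lies 19 mm behind it; z points along the fingers, y is the line along which they close (so a half turn about z gives the same grasp; the last joint's range is limited). The gripper opens to 87 mm and grips with 3 to 60 N. Pads are 19 mm wide; open, the fingers measure 117 mm over their backs; the gripper's body (75 mm by 190 mm) begins 51 mm behind the grasp point.
Start: joints at [-1.254, 0.469, -0.049, 1.532, 0.024, 1.141, -0.082], TCP at [0.229, 0.635, 0.184] pointing down, gripper open.
Joint ranges: [-2.59, 2.59], [-0.33, 1.99], [-1.39, 1.29], [0.1, 2.45], [-1.04, 4.18], [0.21, 1.99], [-2.66, 2.66]. Speed limits (rad/s): [2.57, 2.57, 3.14, 3.14, 3.14, 3.14, 3.14].

## Interface

Orientations are given as [roll, pitch, yaw] about the fixed x, y, z axes, in that order (R = Rz(yaw) Ry(pitch) Rx(roll)).
In Python, from cell import * gives the robot as it stands. The module is installed in compiled form; this text tells all that it offers.
- The arm moves only by the tool arm_command, never from a script. Its argument "motion" is a list of rows, each a list of 4 numbers: the shift along the world's x, y, z in mm, then the turn about the world's z in rad. In form: [[x, y, z, roll], ...]. A call has 1 to 10 rows; each row is the pose to reach, as a shift and turn from the pose commanded when the call began; what a row does not reach only later rows make up. A row lasts 1/8 s, in which the tool goes at most 62.5 mm and 10.7 degrees, less where a joint would pass 70% of its speed; a pose out of reach is approached as far as the arm can. A call with a gripper value outside its range is refused whole. "hand" is the opening, from 0 (shut) to 1 (fully open), set as the call begins (left out, the last holds). The fingers move at their own pace and stop on an object; the grip force is fixed at half the most. Time passes only in rows, so rows that repeat a pose let the fingers close. It gives the time, the measured TCP pose, the force, the opening and the grip force at its end, in the units of the state.
- sense(): the state, without advancing time (a new reading comes with each control period).
- camera(name): name is "scene" or "top" or "wrist"; returns the picture (400x640x3 uint8, red, green, blue); there is no depth.
- calibration(name): a dict with "intrinsics" (3x3 intrinsics, pixels), "D" ([k1, k2, p1, p2, k3] as OpenCV has them; the pictures are not rectified), "T" (4x4, takes a point from camera to world coordinates). Camera axes: x right, y down, z forward; pixel columns grow to the right and rows downward; lengths in m; the calibration is good to about 2 mm. A picture is of the moment at which its call begins: read the wrist's pose just before it. calibration takes no time and is no camera call; for the wrist camera it gives the pose at the moment of the call.
- job_done(): hands the job in; it is judged then, once.
The state is a dict: "t": time; "joint_positions": joint angles; "joint_velocities": joint speeds; "joint_torque": joint torques, N m; "tool_pos": TCP position; "eef_rot": TCP orientation; "force": force on the tool from outside, world axes, zero at the start; "moment": the same for the moment, N m; "grip_width": opening from 0.0 (shut) to 1.0 (fully open); "grip_force": force on a finger pad.
Only numpy, scipy, OpenCV 4.12 (cv2) and the standard library are available. Lean on these libraries where they do the work, as an engineer would, in place of code of your own. Each camera call takes 0.05 s, during which the arm holds its last target. There are 200 camera calls.

## Task

Tidy the titration bench: stand the two drying cartridges with fresh blue gel in the blue tray and the two with spent pink gel in the red tray, one upright in each bay, and stand the amber bottle upright in the white saucer. Do not tip any of them over on the way, and leave the beaker and the steel cup where they are.

Things in the scene. Friction and masses are not known exactly. Their poses are not given: they have to be found in the camera images.
- blue_cartridge_a: One of two alike drying cartridges with blue gel, standing upright and loose on the bench: a plain cylinder 30 mm in diameter and 85 mm tall, about 60 g, blue all round between white end caps, with a blue disc in the middle of its top. Origin: centre of its underside, z up its axis. It can be gripped across the diameter at any height and any yaw.
- blue_cartridge_b: One of two alike drying cartridges with blue gel, standing upright and loose on the bench: a plain cylinder 30 mm in diameter and 85 mm tall, about 60 g, blue all round between white end caps, with a blue disc in the middle of its top. Origin: centre of its underside, z up its axis. It can be gripped across the diameter at any height and any yaw.
- pink_cartridge_a: One of two alike drying cartridges with pink gel, standing upright and loose on the bench: a plain cylinder 30 mm in diameter and 85 mm tall, about 60 g, pink all round between white end caps, with a pink disc in the middle of its top. Origin: centre of its underside, z up its axis. It can be gripped across the diameter at any height and any yaw.
- pink_cartridge_b: One of two alike drying cartridges with pink gel, standing upright and loose on the bench: a plain cylinder 30 mm in diameter and 85 mm tall, about 60 g, pink all round between white end caps, with a pink disc in the middle of its top. Origin: centre of its underside, z up its axis. It can be gripped across the diameter at any height and any yaw.
- amber_bottle: Small amber glass bottle with a paper band and a green screw cap, standing upright and loose on the bench: body 40 mm in diameter up to 65 mm, then a shoulder to the cap, 28 mm in diameter from 75 mm to the top at 92 mm; about 110 g. Origin: centre of its underside, z up its axis. Can be gripped across the body at any yaw.
- blue_tray: The blue plastic tray, fixed to the bench: 75 mm (its x) by 140 mm (its y) outside, 25 mm high, open above. Walls 5 mm, floor 5 mm thick. A divider 5 mm thick, as high as the walls, across the middle of its length makes two bays, each about 65 x 62 mm inside, centred at y = +34 mm and y = -34 mm (x = 0) in the tray's frame. Origin: centre of its underside, z up.
- red_tray: The red plastic tray, fixed to the bench: 75 mm (its x) by 140 mm (its y) outside, 25 mm high, open above. Walls 5 mm, floor 5 mm thick. A divider 5 mm thick, as high as the walls, across the middle of its length makes two bays, each about 65 x 62 mm inside, centred at y = +34 mm and y = -34 mm (x = 0) in the tray's frame. Origin: centre of its underside, z up.
- saucer: Round white plastic saucer, fixed to the bench: 86 mm across outside, 76 mm inside, rim 12 mm high, floor 4 mm thick. Origin: centre of its underside, z up.
- beaker: Bystander, to be left alone: empty open glass beaker, about 60 mm across and 75 mm tall, loose. Origin: centre of its underside.
- steel_cup: Bystander, to be left alone: empty open steel weighing cup, about 52 mm across and 40 mm tall, loose. Origin: centre of its underside. (Other small things on the bench - stir bar, dish, spatula, marker - lie flat, at most 20 mm high; the equipment stands beyond x = 0.75 m or more than 0.5 m to the side.)
Things that resemble listed ones, but are neither listed nor needed, are in the scene too. Of the things that look like the amber_bottle, take the one that is farthest from the robot's base at the start. What is shaped like the blue_cartridge_a but turquoise is not meant.

How it is judged:
By the outcome, as a careful person would: the job done as asked, in the order asked, and still so for the second after the job is handed in, with the robot touching nothing.
It also fails if it takes over 106 s, if anything falls off the work surface, if the arm or the gripper's body presses on something with over 40 N, if the wrist force passes 120 N, or if a joint passes its speed limit or range.

## Working session

There is one attempt and no reset: what is moved stays moved. The work goes in short steps, Python scripts to look and compute and a tool call to move; the robot and the scene stay as the last step left them, time stands still between calls to the robot, and variables do not carry over. Pictures are saved under pics/ and viewed, at most 14 in all, crops included, and the job is handed in when it is done.

Besides the shell and the picture viewer there is one more tool, called after ">>>" as a command line: name --pt "numbers of a row" for each row, then --argument value for the rest. arm_command: Moves the arm, as the interface text tells. Its arguments: {"type":"object","properties":{"motion":{"type":"array"},"hand":{"type":"number"}},"required":["motion"]}

```bash
mkdir -p pics
python3 - <<'E'
from cell import *
import cv2
s=sense();print(s['t'],s['tool_pos'],s['eef_rot'],s['grip_width'])
for n in("top","scene"):
    cv2.imwrite(f"pics/{n}0.png",camera(n)[:,:,::-1]);c=calibration(n);print(n,c['intrinsics'],c['D'],c['T'])
E
```

```text
0.0 [0.22855142 0.63440573 0.18259963] [-3.13963965e+00  7.20708843e-05  2.79582700e+00] 1.0021049201083043
top [[509.54477873   0.         317.76815987]
 [  0.         509.54477873 196.84566407]
 [  0.           0.           1.        ]] [-0.1406678  0.         0.         0.         0.       ] [[-0.02860471 -0.99677033  0.07503786  0.42602022]
 [-0.99955971  0.02911516  0.00571733 -0.01007575]
 [-0.00788361 -0.07484128 -0.99716429  1.23293831]
 [ 0.          0.          0.          1.        ]]
scene [[399.54860844   0.         321.58597696]
 [  0.         399.54860844 204.98636149]
 [  0.           0.           1.        ]] [-0.01484239  0.          0.          0.          0.        ] [[-6.06533215e-04  7.46652389e-01 -6.65214132e-01  1.14148807e+00]
 [ 9.99998790e-01  1.40569830e-03  6.66004364e-04  1.40667976e-02]
 [ 1.43236413e-03 -6.65212924e-01 -7.46652338e-01  7.00958378e-01]
 [ 0.00000000e+00  0.00000000e+00  0.00000000e+00  1.00000000e+00]]
```

View pics/top0.png

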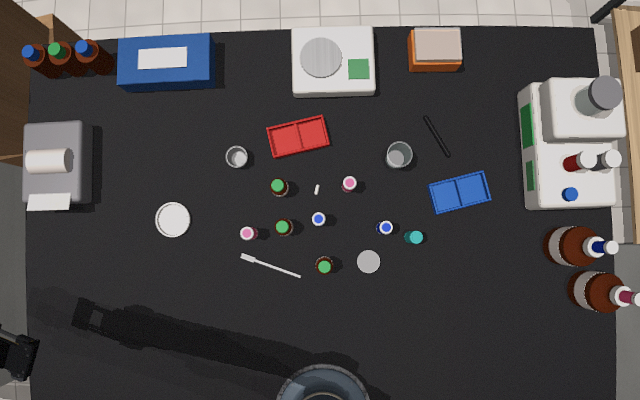

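View pics/scene0.png

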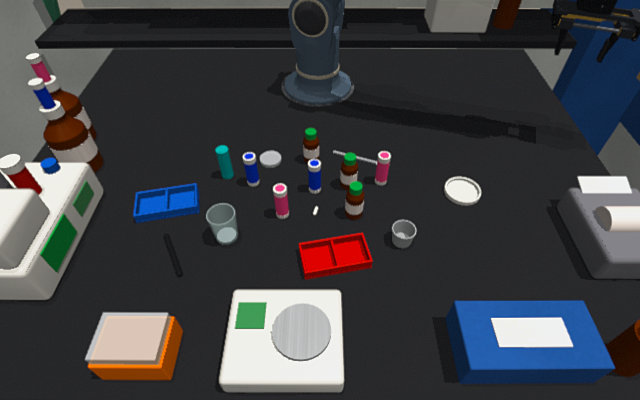

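Top picture: the bottle lookalikes have caps at (278,186), (284,227) and (324,265), and the farthest from the base is (278,186). The blue cartridges are at (319,219) and (386,228), and the turquoise one at (416,237) is not meant. The pink ones are at (349,184) and (247,233). The trays are red (298,136) and blue (460,192), the saucer is at (173,219), the beaker at (399,155) and the cup at (237,157).

```bash
cat > h.py <<'E'
import cv2, numpy as np
from cell import *
def world(n,uv,z,c=None):
    c=c or calibration(n)
    p=cv2.undistortPoints(np.array(uv,float).reshape(-1,1,2),c['intrinsics'],np.array(c['D'])).reshape(-1,2)
    d=np.c_[p,np.ones(len(p))]@c['T'][:3,:3].T; o=c['T'][:3,3]
    return o+d*((z-o[2])/d[:,2])[:,None]
def blobs(img,lo,hi,amin=20):
    h=cv2.cvtColor(img,cv2.COLOR_RGB2HSV)
    n,l,s,c=cv2.connectedComponentsWithStats(cv2.inRange(h,lo,hi))
    return [(c[i],s[i,4],l==i) for i in range(1,n) if s[i,4]>=amin]
E
python3 - <<'E'
from h import *
im=cv2.imread('pics/top0.png')[:,:,::-1].copy()
roi=im.copy(); m=np.zeros(im.shape[:2],bool); m[100:290,140:500]=1; roi[~m]=0
for n,lo,hi,z in(("blue",(105,120,70),(130,255,255),.085),("pink",(150,60,100),(178,255,255),.085),("green",(50,120,50),(75,255,255),.092),("turq",(80,100,50),(100,255,255),.085),("red",(0,200,120),(4,255,255),.025),("white",(0,0,190),(180,40,255),.012)):
    for c,a,mk in blobs(roi,lo,hi,15):
        w=world("top",c,z)[0]; print(n,c.round(1),a,w.round(4),np.hypot(*w[:2]).round(3))
        if a>700:
            cn=cv2.findContours(mk.astype(np.uint8),0,1)[0]; P=world("top",np.vstack(cn),z)[:,:2]
            r=cv2.minAreaRect((P*1000).astype(np.float32)); print("   rect",np.round(r[0],1),np.round(r[1],1),round(r[2],1))
for n,uv in(("beaker",(399,155)),("cup",(237,157))): print(n,world("top",uv,.05))
cv2.imwrite('pics/crop.png',cv2.resize(im[110:290,225:435,::-1],None,fx=3.3,fy=3.3,interpolation=2))
E
```

```text
blue [458.7 192.1] 1907 [ 0.5139 -0.3251  0.085 ] 0.608
   rect [ 514.2 -325.5] [ 73.4 139. ] 12.8
blue [318.2 218.4] 51 [ 0.4636 -0.0031  0.085 ] 0.464
blue [378.  228.2] 23 [ 0.4377 -0.1371  0.085 ] 0.459
blue [385.9 226.9] 56 [ 0.4399 -0.1551  0.085 ] 0.466
pink [349.2 182.3] 59 [ 0.5433 -0.0756  0.085 ] 0.549
pink [344.2 188.5] 21 [ 0.5295 -0.0639  0.085 ] 0.533
pink [246.4 232.8] 58 [0.4357 0.16   0.085 ] 0.464
green [277.6 184.5] 75 [0.5423 0.0862 0.092 ] 0.549
green [284.7 225.1] 39 [0.4507 0.0723 0.092 ] 0.456
green [278.4 227.7] 17 [0.4452 0.0867 0.092 ] 0.454
green [324.4 266.1] 94 [ 0.3568 -0.0139  0.092 ] 0.357
turq [413.2 236.7] 213 [ 0.416  -0.2162  0.085 ] 0.469
white [239.9 158.3] 107 [0.6172 0.1833 0.012 ] 0.644
white [349.  182.4] 59 [ 0.5507 -0.0793  0.012 ] 0.556
white [316.2 188.7] 23 [5.377e-01 2.000e-04 1.200e-02] 0.538
white [172.9 219.2] 852 [0.4738 0.3504 0.012 ] 0.589
   rect [474.4 352.7] [79.9 82.8] 89.3
white [317.9 218.5] 61 [ 0.4658 -0.0019  0.012 ] 0.466
white [385.5 226.7] 64 [ 0.4415 -0.1632  0.012 ] 0.471
white [246.6 232.6] 57 [0.4367 0.1702 0.012 ] 0.469
white [265.5 263.9] 161 [0.3609 0.1264 0.012 ] 0.382
beaker [[ 0.60805409 -0.19696789  0.05      ]]
cup [[0.61466955 0.18417905 0.05      ]]
```

View pics/crop.png

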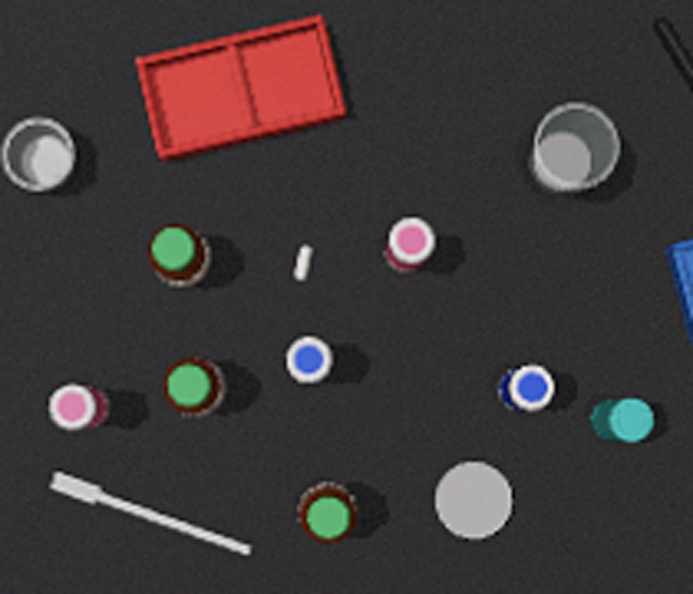

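Crop: all choices are confirmed. The target amber bottle is the upper one with cap at crop (174,248), there are two pink and two blue discs, and turquoise is plain. Next I measure the red tray and cross-check positions with the scene camera.

Run:
```python
from h import *
im=cv2.imread('pics/top0.png')[:,:,::-1].copy()
m=np.zeros(im.shape[:2],bool); m[100:170,255:340]=1; r=im.copy(); r[~m]=0
h=cv2.cvtColor(r,cv2.COLOR_RGB2HSV); mk=((h[...,1]>150)&(h[...,2]>100)).astype(np.uint8)
P=world("top",np.vstack(cv2.findContours(mk,0,1)[0]),.025)[:,:2]*1000
print(cv2.minAreaRect(P.astype(np.float32)))
# scene: predicted pixels of tops vs. picture
s=cv2.imread('pics/scene0.png'); c=calibration("scene"); Ti=np.linalg.inv(c['T'])
K=np.array([[.4636,-.0031,.085],[.4399,-.1551,.085],[.5433,-.0756,.085],[.4357,.160,.085],[.5423,.0862,.092]])
for p in K:
    uv=cv2.projectPoints(p.reshape(1,3),cv2.Rodrigues(Ti[:3,:3])[0],Ti[:3,3],c['intrinsics'],np.array(c['D']))[0].ravel()
    print(uv.round(1)); cv2.circle(s,tuple(int(round(v)) for v in uv),1,(0,255,255),-1)
cv2.imwrite('pics/scene_chk.png',cv2.resize(s[120:230,200:420],None,fx=3.5,fy=3.5,interpolation=2))
```

```text
((666.0313110351562, 41.519588470458984), (76.62442016601562, 141.3102264404297), 11.815455436706543)
[313.9 162.7]
[248.5 155.7]
[279.6 187.7]
[384.1 154.7]
[355.1 185.2]
```

View pics/scene_chk.png

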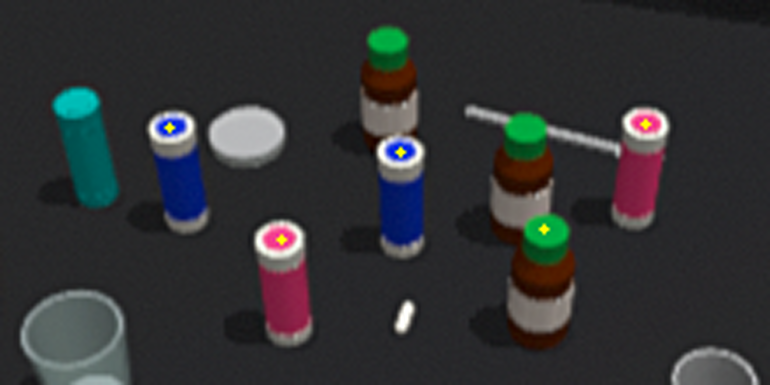

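The scene check agrees: every predicted top centre falls on its disc or cap. I start with blue (0.464,-0.003), keeping one tool yaw throughout, with the fingers closing across the trays' short side.

>>> arm_command --pt "30 -30 0 -0.1" --pt "70 -75 0 -0.2" --pt "110 -120 0 -0.3" --pt "150 -165 0 -0.4" --pt "185 -210 0 -0.5" --pt "210 -255 0 -0.6" --pt "230 -300 0 -0.7" --pt "242 -345 0 -0.8" --pt "248 -390 0 -0.9" --pt "250 -430 0 -1.007" --hand 0.6

```text
t: 1.35
tool_pos: [0.4788, 0.2029, 0.1834]
eef_rot: [-3.141, 0.0, 1.783]
force: [1.1, -0.1, 1.0]
grip_width: 0.603
grip_force: 0.0
```

>>> arm_command --pt "0 -50 0 0" --pt "-5 -100 0 0" --pt "-10 -150 0 0" --pt "-13 -190 0 0" --pt "-15 -207 0 0" --pt "-15 -207 0 0" --pt "-15 -207 0 0"

```text
t: 2.22
tool_pos: [0.4639, -0.0001, 0.1836]
eef_rot: [3.141, -0.001, 1.791]
force: [-0.7, -0.5, -0.4]
grip_width: 0.6
grip_force: 0.0
```

>>> arm_command --pt "0 -3 -35 0" --pt "0 -3 -75 0" --pt "0 -3 -110 0" --pt "0 -3 -130 0" --pt "0 -3 -138 0" --pt "0 -3 -138 0"

```text
t: 2.98
tool_pos: [0.4639, -0.004, 0.0455]
eef_rot: [-3.141, -0.0, 1.79]
force: [0.3, 0.3, 0.5]
grip_width: 0.605
grip_force: 0.0
```

>>> arm_command --pt "0 0 0 0" --pt "0 0 0 0" --pt "0 0 0 0" --pt "0 0 0 0" --hand 0

```text
t: 3.48
tool_pos: [0.464, -0.005, 0.0466]
eef_rot: [3.141, -0.001, 1.789]
force: [-3.6, -1.8, 14.6]
grip_width: 0.231
grip_force: 7.3
```

Run:
```python
from h import *
a=camera("scene")[130:260,220:420]; w=camera("wrist")
print(sense()['grip_width'],sense()['force'],sense()['grip_force'])
cv2.imwrite('pics/g1.png',np.vstack([cv2.resize(a,(460,299)),cv2.resize(w,(460,288))])[:,:,::-1])
```

```text
0.14166954199905224 [-5.18572409 -1.24557658 21.31902679] 11.24307096004486
```

View pics/g1.png

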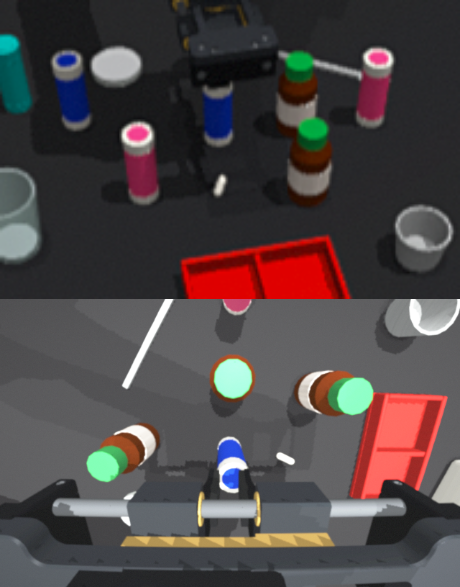

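Run:
```python
from h import *
a=camera("scene")[120:200,280:360]; w=camera("wrist")[160:360,200:440]
s=sense();print(s['grip_width'],s['force'],s['grip_force'],s['tool_pos'])
cv2.imwrite('pics/g2.png',np.hstack([cv2.resize(a,(400,400),interpolation=2),cv2.resize(w,(400,400))])[:,:,::-1])
c=calibration('wrist');print(c['T'].round(3))
Ti=np.linalg.inv(c['T'])
for p in ([.464,-.003,.085],[.464,-.003,0],[.464,-.005,.046]): print(cv2.projectPoints(np.array([p]),cv2.Rodrigues(Ti[:3,:3])[0],Ti[:3,3],c['intrinsics'],np.array(c['D']))[0].ravel())
```

```text
0.05675760989818456 [-4.20778151 -1.44336714 24.29871214] 12.202293276786804 [ 0.46498613 -0.00530952  0.048051  ]
[[ 0.977  0.205  0.066  0.447]
 [ 0.215 -0.931 -0.294  0.076]
 [ 0.001  0.301 -0.953  0.248]
 [ 0.     0.     0.     1.   ]]
[317.58634664 247.1931419 ]
[317.71289309 205.54033377]
[317.09681799 226.59605901]
```

View pics/g2.png

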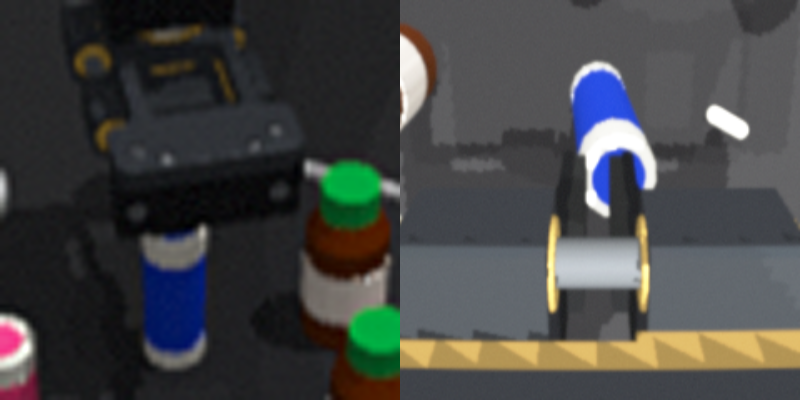

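The fingers have closed to about 5 mm, so this is not a sound grasp. I open again and look.

>>> arm_command --pt "0 0 0 0" --pt "0 0 0 0" --pt "0 0 0 0" --pt "0 0 0 0" --hand 0.6

```text
t: 4.18
tool_pos: [0.4644, -0.0049, 0.0461]
eef_rot: [3.14, 0.0, 1.789]
force: [0.6, -0.1, 3.6]
grip_width: 0.428
grip_force: 1.8
```

Run:
```python
from h import *
a=camera("scene")[120:200,280:360]; w=camera("wrist")[160:360,200:440]
cv2.imwrite('pics/g3.png',np.hstack([cv2.resize(a,(400,400),interpolation=2),cv2.resize(w,(400,400))])[:,:,::-1])
```

```text
(no output)
```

View pics/g3.png

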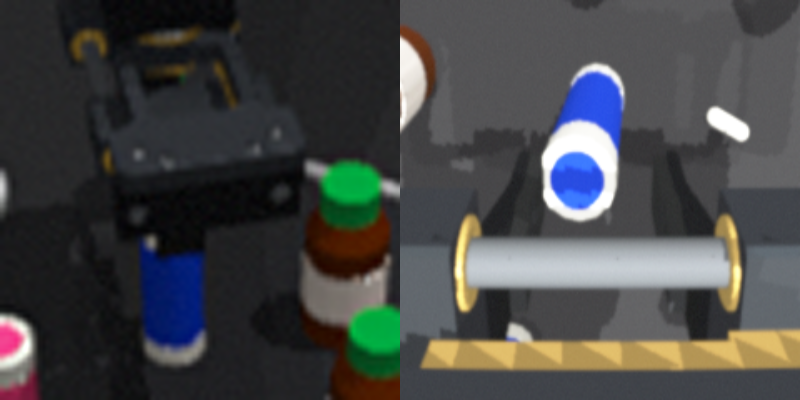

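Run:
```python
from h import *
s=sense();print(s['grip_width'],s['force'],s['tool_pos'])
def pr(n,p):
    c=calibration(n);Ti=np.linalg.inv(c['T']);return cv2.projectPoints(np.array([p],float),cv2.Rodrigues(Ti[:3,:3])[0],Ti[:3,3],c['intrinsics'],np.array(c['D']))[0].ravel()
d=np.array([.976,.217])
for off in(.02,.028,-.02):
  for z in (.046,.065,.08,.1):
    p=[.4644+off*d[0],-.0049+off*d[1],z]
    a=pr("scene",p);b=pr("wrist",p);print(off,z,"scene crop",((a-[280,120])*5).round(),"wrist crop",((b-[200,160])/[.6,.5]).round()+[400,0])
w=camera("wrist");
cv2.imwrite('pics/g4.png',np.vstack([cv2.resize(w[120:400,120:520],(800,560))])[:,:,::-1])
```

```text
0.5197947678738746 [ 1.0732719  -0.71513824  2.64866327] [ 0.46401706 -0.00492632  0.04585804]
0.02 0.046 scene crop [175. 306.] wrist crop [642. 137.]
0.02 0.065 scene crop [175. 276.] wrist crop [646. 158.]
0.02 0.08 scene crop [174. 252.] wrist crop [650. 178.]
0.02 0.1 scene crop [174. 219.] wrist crop [656. 209.]
0.028 0.046 scene crop [179. 318.] wrist crop [659. 137.]
0.028 0.065 scene crop [178. 288.] wrist crop [665. 158.]
0.028 0.08 scene crop [178. 264.] wrist crop [670. 178.]
0.028 0.1 scene crop [178. 231.] wrist crop [679. 209.]
-0.02 0.046 scene crop [158. 248.] wrist crop [554. 137.]
-0.02 0.065 scene crop [157. 218.] wrist crop [550. 158.]
-0.02 0.08 scene crop [157. 194.] wrist crop [547. 178.]
-0.02 0.1 scene crop [156. 161.] wrist crop [541. 209.]
```

View pics/g4.png

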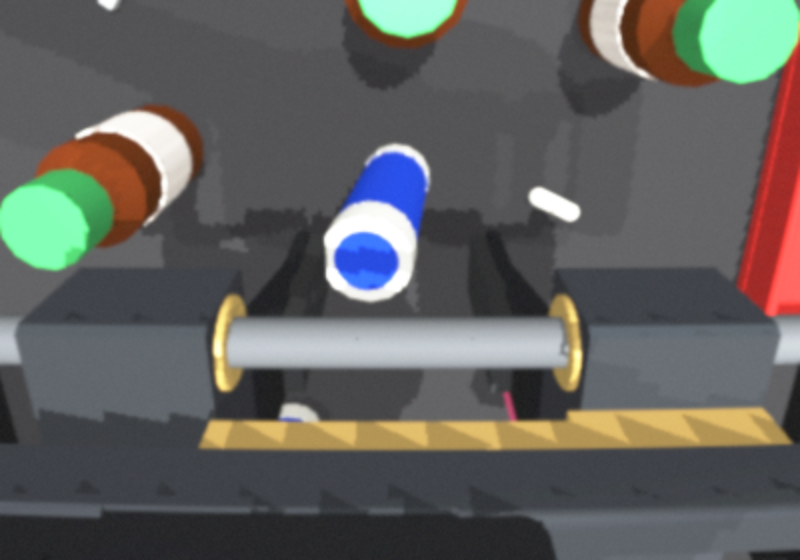

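Run:
```python
from h import *
c=calibration("wrist");Ti=np.linalg.inv(c['T']);r=cv2.Rodrigues(Ti[:3,:3])[0];K=c['intrinsics'];D=np.array(c['D'])
s=sense();print(K[0,0],s['joint_positions'].round(3) if hasattr(s['joint_positions'],'round') else s['joint_positions'],s['tool_pos'],s['grip_width'],s['force'])
W=np.array([[.3568,-.0139,.092],[.5423,.0862,.092],[.5395,0,.004],[.4636,-.0031,.085]])
U=np.array([[148.5,229.5],[488.5,139],[397,221.5],[303.5,251]])
for dz in(0,-.02,-.035): print(dz,(cv2.projectPoints(W+[0,0,dz],r,Ti[:3,3],K,D)[0].reshape(-1,2)-U).round(1).tolist())
for d in(-.035,-.01,.0,): print([world("wrist",U[i],W[i,2]+d).round(4)[0].tolist() for i in range(4)])
```

```text
283.2529448626553 [-0.419  0.329  0.408  2.174 -0.207  0.674  0.349] [ 0.4637843  -0.00492715  0.04567847] 0.5478982278223621 [ 0.66881607 -0.01954899  2.47421659]
0 [[-7.7, 6.1], [8.8, -1.8], [3.2, 0.7], [15.0, -1.1]]
-0.02 [[9.9, -6.2], [-10.9, -4.5], [-2.4, -6.7], [15.0, -14.4]]
-0.035 [[21.1, -14.0], [-23.0, -6.2], [-6.1, -11.7], [15.0, -22.7]]
[[0.342, -0.0283, 0.057], [0.5589, 0.0859, 0.057], [0.5496, -0.0111, -0.031], [0.4564, -0.024, 0.05]]
[[0.3558, -0.0144, 0.082], [0.5439, 0.0847, 0.082], [0.5402, -0.0031, -0.006], [0.4551, -0.0111, 0.075]]
[[0.3613, -0.0088, 0.092], [0.5379, 0.0842, 0.092], [0.5364, 0.0001, 0.004], [0.4545, -0.0059, 0.085]]
```

>>> arm_command --pt "0 0 0 0" --pt "0 0 0 0" --pt "0 0 0 0" --pt "0 0 0 0" --pt "0 0 0 0" --hand 0.85

```text
t: 4.95
tool_pos: [0.4637, -0.0049, 0.0456]
eef_rot: [3.142, -0.0, 1.789]
force: [-0.0, -1.0, 0.6]
grip_width: 0.846
grip_force: 0.0
```

Run:
```python
from h import *
a=camera("scene")[120:200,280:360]; w=camera("wrist"); 
cv2.imwrite('pics/g5.png',np.hstack([cv2.resize(a,(380,400),interpolation=2),cv2.resize(w[160:360,210:420],(420,400))])[:,:,::-1])
r=w.copy(); m=np.zeros(w.shape[:2],bool);m[185:280,270:370]=1;r[~m]=0
for c,a,_ in blobs(r,(100,120,60),(130,255,255),20): print(c,a,world("wrist",c,.085))
for s in [sense()]: print(s['grip_width'],s['force'],s['tool_pos'])
```

```text
[319.03312102 210.89171975] 785 [[0.45827028 0.02224896 0.085     ]]
[324.2933526  248.72398844] 692 [[ 0.46691905 -0.00152929  0.085     ]]
0.8444409223122387 [ 0.14010881  0.3954994  -0.61818255] [ 0.46373955 -0.00491725  0.04568399]
```

View pics/g5.png

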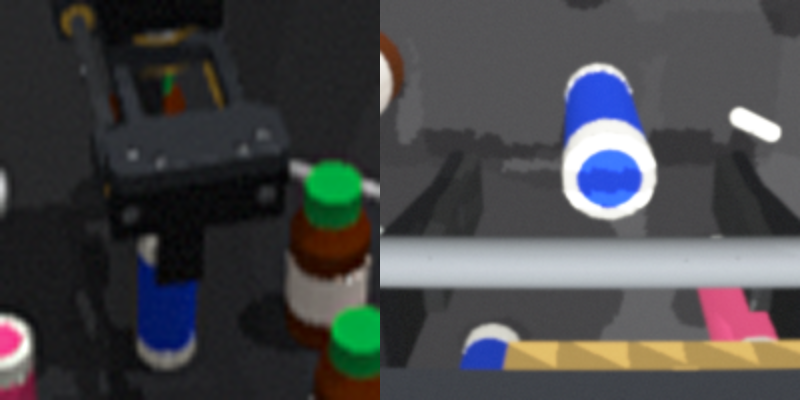

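The cartridge is upright again. In the scene view the visible fingertip sits near z≈0.075, higher than reported, so the pads only caught the top cap and slid off. I go 25 mm lower, which is still clear by either reading, and close with a limited opening.

>>> arm_command --pt "1 3 -10 0" --pt "1 3 -20 0" --pt "1 3 -25 0" --pt "1 3 -25 0" --hand 0.6

```text
t: 5.55
tool_pos: [0.4642, -0.0021, 0.02]
eef_rot: [-3.14, -0.0, 1.789]
force: [-0.4, -0.3, 0.4]
grip_width: 0.609
grip_force: 0.0
```

>>> arm_command --pt "0 0 0 0" --pt "0 0 0 0" --pt "0 0 0 0" --pt "0 0 0 0" --hand 0.28

```text
t: 6.05
tool_pos: [0.4649, -0.0019, 0.0208]
eef_rot: [3.141, -0.0, 1.789]
force: [0.2, 0.4, 0.8]
grip_width: 0.336
grip_force: 29.9
```

Firm grasp (0.336 ≈ 29 mm, 30 N). Lift and carry to the far blue bay.

>>> arm_command --pt "0 0 15 0" --pt "0 0 45 0" --pt "0 0 80 0" --pt "0 0 105 0" --pt "0 0 115 0" --pt "0 0 115 0"

```text
t: 6.8
tool_pos: [0.4649, -0.0018, 0.1362]
eef_rot: [3.14, -0.0, 1.789]
force: [-0.2, -0.3, -0.6]
grip_width: 0.338
grip_force: 29.9
```

>>> arm_command --pt "3 -20 0 0" --pt "9 -60 0 0" --pt "17 -105 0 0" --pt "25 -150 0 0" --pt "32 -195 0 0" --pt "40 -240 0 0" --pt "47 -285 0 0" --pt "53 -325 0 0" --pt "56 -350 0 0" --pt "57 -357 0 0"

```text
t: 8.05
tool_pos: [0.5204, -0.3603, 0.134]
eef_rot: [-3.139, -0.001, 1.786]
force: [-0.2, 0.4, -1.2]
grip_width: 0.337
grip_force: 29.9
```

Run:
```python
from h import *
s=sense();print(s['t'],s['grip_width'],s['grip_force'],s['force'],s['tool_pos'])
a=camera("scene")[100:250,100:280]; w=camera("wrist")
cv2.imwrite('pics/p1.png',np.hstack([cv2.resize(a,(400,333),interpolation=2),cv2.resize(w,(400,333))])[:,:,::-1])
```

```text
8.05 0.33679680263396733 29.87365773995407 [-0.21817916  0.40886932 -1.17963803] [ 0.5203545  -0.36032761  0.13399503]
```

View pics/p1.png

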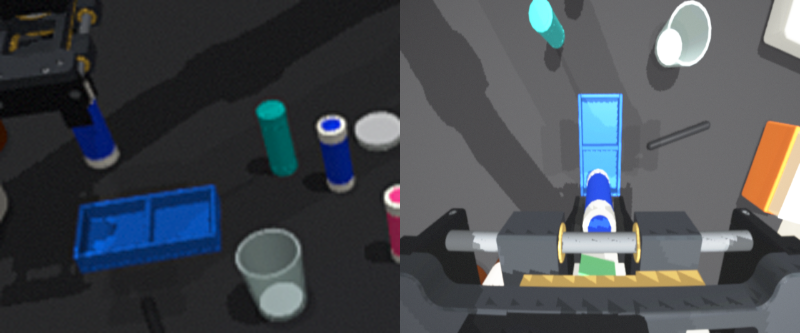

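>>> arm_command --pt "1 1 -25 0" --pt "1 1 -55 0" --pt "1 1 -80 0" --pt "1 1 -95 0" --pt "1 1 -103 0" --pt "1 1 -107 0" --pt "1 1 -107 0" --pt "1 1 -107 0"

```text
t: 9.15
tool_pos: [0.5251, -0.3659, 0.0352]
eef_rot: [3.136, 0.014, 1.787]
force: [-3.4, -7.5, 21.6]
grip_width: 0.337
grip_force: 30.0
```

>>> arm_command --pt "0 0 10 0" --pt "0 0 20 0" --pt "0 0 30 0" --pt "0 0 30 0"

```text
t: 9.65
tool_pos: [0.5234, -0.3576, 0.0593]
eef_rot: [3.141, 0.001, 1.79]
force: [-0.2, 0.4, -0.8]
grip_width: 0.338
grip_force: 29.9
```

Run:
```python
from h import *
s=sense();print(s['t'],s['grip_width'],s['grip_force'],s['force'],s['tool_pos'])
a=camera("scene"); w=camera("wrist")
cv2.imwrite('pics/sc2.png',a[:,:,::-1]);cv2.imwrite('pics/w2.png',w[:,:,::-1])
cv2.imwrite('pics/p2.png',np.hstack([cv2.resize(a[130:240,110:230],(400,367),interpolation=2),cv2.resize(w[80:300,200:440],(400,367))])[:,:,::-1])
def pr(n,p):
    c=calibration(n);Ti=np.linalg.inv(c['T']);return cv2.projectPoints(np.array(p,float),cv2.Rodrigues(Ti[:3,:3])[0],Ti[:3,3],c['intrinsics'],np.array(c['D']))[0].reshape(-1,2)
t=s['tool_pos']
print(((pr("scene",[[t[0],t[1],z] for z in(.03,.05,.08,.115)])-[110,130])*3.333).round())
print("tip wrist",(pr("wrist",[[.5215,-.359,.025],[.5065,-.292,.025],[t[0],t[1],.03]])-[200,80])*1.667+[400,0])
```

```text
9.65 0.3376790627485918 29.86477655824274 [-0.16964739  0.41726504 -0.80964021] [ 0.52337522 -0.35764083  0.05929905]
[[163. 227.]
 [154. 207.]
 [140. 176.]
 [123. 137.]]
tip wrist [[594.38055593 224.76991883]
 [593.80001212  90.69214367]
 [598.44317519 226.4141901 ]]
```

View pics/p2.png

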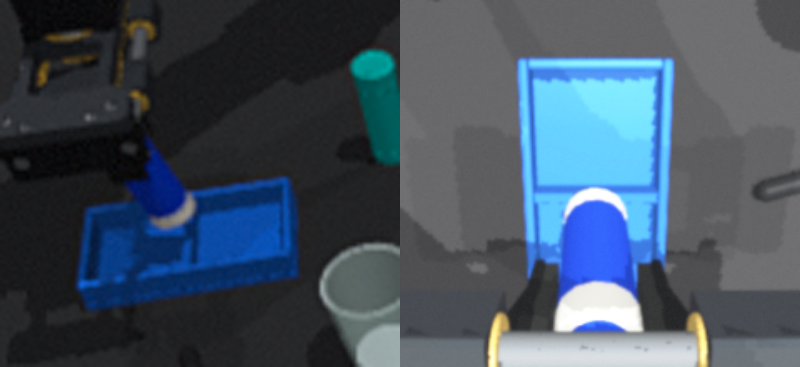

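Run:
```python
from h import *
print("scene tray centre",world("scene",[[166.4,199.6]],.025))
b=cv2.imread('pics/top0.png')[:,:,::-1].copy()
c=calibration("wrist");print(c['T'][:3,3],sense()['tool_pos'])
U=np.array([[518,58],[673,58],[533,190],[660,190]]);U=(U-[400,0])/1.667+[200,80]
for z in(.025,.0,-.02): print(z,world("wrist",U,z).round(4).tolist())
# blue tray outline in the top picture, corners
m=np.zeros(b.shape[:2],bool);m[165:220,420:495]=1;r=b.copy();r[~m]=0
h=cv2.cvtColor(r,cv2.COLOR_RGB2HSV);mk=((h[...,1]>120)&(h[...,2]>70)).astype(np.uint8)
q=np.vstack(cv2.findContours(mk,0,1)[0]).astype(np.float32)
print(cv2.boxPoints(cv2.minAreaRect(q)))
print(world("top",cv2.boxPoints(cv2.minAreaRect(q)),.025).round(4))
# where the held cart's disc/bottom are: blue mask in wrist picture p1-like saved w2
```

```text
scene tray centre [[ 0.52335843 -0.34178735  0.025     ]]
[ 0.50492988 -0.27586067  0.25796635] [ 0.52266149 -0.35743413  0.05835354]
0.025 [[0.4682, -0.2849, 0.025], [0.5398, -0.269, 0.025], [0.4867, -0.3473, 0.025], [0.5503, -0.3332, 0.025]]
0.0 [[0.4643, -0.2859, 0.0], [0.5436, -0.2683, 0.0], [0.4847, -0.355, 0.0], [0.5551, -0.3394, 0.0]]
-0.02 [[0.4611, -0.2866, -0.02], [0.5466, -0.2677, -0.02], [0.4832, -0.3611, -0.02], [0.559, -0.3443, -0.02]]
[[425.7672  184.12045]
 [483.3501  168.87793]
 [491.57886 199.96445]
 [433.99597 215.20697]]
[[ 0.5399 -0.2624  0.025 ]
 [ 0.573  -0.4055  0.025 ]
 [ 0.4971 -0.4218  0.025 ]
 [ 0.4649 -0.279   0.025 ]]
```

The fault is mine: I intersected the blue tray at z = 0.085 instead of 0.025. Top, wrist and scene cameras now agree on its centre at (0.519,-0.341). The cartridge met the divider and leans about 9° in the grip, which rights itself on a flat floor.

>>> arm_command --pt "2 -8 5 0" --pt "4 -18 5 0" --pt "4 -21 0 0" --pt "4 -21 -10 0" --pt "4 -21 -20 0" --pt "4 -21 -26 0" --pt "4 -21 -30 0" --pt "4 -21 -32 0" --pt "4 -21 -32 0"

```text
t: 10.88
tool_pos: [0.5268, -0.3789, 0.0267]
eef_rot: [3.141, 0.0, 1.789]
force: [-0.1, -0.7, -0.5]
grip_width: 0.334
grip_force: 29.9
```

>>> arm_command --pt "0 0 -2 0" --pt "0 0 -4 0" --pt "0 0 -4 0"

```text
t: 11.25
tool_pos: [0.5269, -0.3791, 0.0229]
eef_rot: [3.141, 0.0, 1.789]
force: [0.7, 0.3, 0.2]
grip_width: 0.335
grip_force: 29.9
```

>>> arm_command --pt "0 0 -2 0" --pt "0 0 -4 0" --pt "0 0 -4 0"

```text
t: 11.62
tool_pos: [0.5274, -0.3808, 0.0222]
eef_rot: [3.139, 0.002, 1.788]
force: [-4.0, 2.4, 17.3]
grip_width: 0.339
grip_force: 30.0
```

Run:
```python
from h import *
s=sense();print(s['t'],s['grip_width'],s['force'],s['tool_pos'])
a=camera("scene"); w=camera("wrist")
cv2.imwrite('pics/p3.png',np.hstack([cv2.resize(a[130:240,110:230],(400,367),interpolation=2),cv2.resize(w[80:300,200:440],(400,367))])[:,:,::-1])
```

```text
11.625 0.33870805444915636 [-4.0179752   2.38972247 17.30835198] [ 0.52739918 -0.38081468  0.02224039]
```

View pics/p3.png

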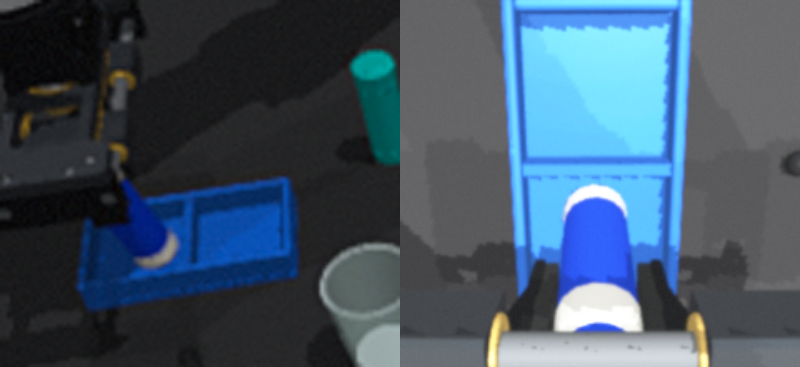

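>>> arm_command --pt "0 2 0 0" --pt "0 4 0 0" --pt "0 6 0 0" --pt "0 8 0 0" --pt "0 8 0 0"

```text
t: 12.35
tool_pos: [0.5266, -0.376, 0.0221]
eef_rot: [3.14, 0.008, 1.787]
force: [-3.7, -2.6, 13.5]
grip_width: 0.34
grip_force: 30.0
```

```bash
cat >> h.py <<'E'
def pr(n,p):
    c=calibration(n);Ti=np.linalg.inv(c['T']);return cv2.projectPoints(np.array(p,float).reshape(-1,1,3),cv2.Rodrigues(Ti[:3,:3])[0],Ti[:3,3],c['intrinsics'],np.array(c['D']))[0].reshape(-1,2)
def axis(n,lo,hi,roi,z0=None):
    # principal direction + centroid of coloured body in roi (r0,r1,c0,c1)
    w=camera(n); r=np.zeros_like(w); a,b,c,d=roi; r[a:b,c:d]=w[a:b,c:d]
    k=max(blobs(r,lo,hi,20),key=lambda t:t[1]); ys,xs=np.nonzero(k[2])
    v=cv2.fitLine(np.c_[xs,ys].astype(np.float32),cv2.DIST_L2,0,.01,.01).ravel()
    return k[0],k[1],v[:2]
E
python3 - <<'E'
from h import *
s=sense();print(s['t'],s['force'],s['tool_pos'],s['grip_width'])
w=camera("wrist"); col=w[150:290,318].astype(int)
# wrist rows along the centre column: tray floor / white bottom cap / blue / white top cap
print([(150+i,tuple(col[i])) for i in range(0,140,4)])
E
```

```text
12.35 [-3.70868768 -2.62792774 13.50315767] [ 0.52662749 -0.37603985  0.02209442] 0.3403966168688791
[(150, (np.int64(109), np.int64(215), np.int64(255))), (154, (np.int64(105), np.int64(210), np.int64(255))), (158, (np.int64(101), np.int64(206), np.int64(255))), (162, (np.int64(102), np.int64(204), np.int64(255))), (166, (np.int64(100), np.int64(204), np.int64(255))), (170, (np.int64(99), np.int64(203), np.int64(255))), (174, (np.int64(99), np.int64(201), np.int64(255))), (178, (np.int64(97), np.int64(197), np.int64(255))), (182, (np.int64(60), np.int64(123), np.int64(229))), (186, (np.int64(97), np.int64(197), np.int64(255))), (190, (np.int64(96), np.int64(197), np.int64(255))), (194, (np.int64(100), np.int64(197), np.int64(255))), (198, (np.int64(255), np.int64(255), np.int64(254))), (202, (np.int64(177), np.int64(197), np.int64(254))), (206, (np.int64(50), np.int64(95), np.int64(250))), (210, (np.int64(48), np.int64(95), np.int64(250))), (214, (np.int64(48), np.int64(92), np.int64(250))), (218, (np.int64(46), np.int64(93), np.int64(250))), (222, (np.int64(48), np.int64(93), np.in
[... 160 characters left out ...]
250))), (238, (np.int64(52), np.int64(97), np.int64(250))), (242, (np.int64(48), np.int64(94), np.int64(250))), (246, (np.int64(46), np.int64(82), np.int64(229))), (250, (np.int64(234), np.int64(232), np.int64(229))), (254, (np.int64(235), np.int64(234), np.int64(228))), (258, (np.int64(236), np.int64(236), np.int64(230))), (262, (np.int64(241), np.int64(240), np.int64(234))), (266, (np.int64(255), np.int64(255), np.int64(255))), (270, (np.int64(251), np.int64(253), np.int64(255))), (274, (np.int64(58), np.int64(120), np.int64(255))), (278, (np.int64(75), np.int64(95), np.int64(182))), (282, (np.int64(155), np.int64(159), np.int64(164))), (286, (np.int64(186), np.int64(193), np.int64(197)))]
```

Run:
```python
from h import *
t=sense()['tool_pos']
for dy in (-.003,0,.003):
  print(dy,pr("wrist",[[t[0],t[1]+dy+.015,.005],[t[0],t[1]+dy+.015,.015],[t[0],t[1]+dy+.015,.08],[t[0],t[1]+dy,.09]]).round(1).tolist())
```

```text
-0.003 [[321.4, 206.5], [321.6, 210.6], [322.9, 250.0], [317.1, 283.1]]
0 [[322.3, 203.0], [322.4, 207.0], [324.1, 245.2], [318.3, 278.4]]
0.003 [[323.1, 199.5], [323.3, 203.4], [325.3, 240.4], [319.5, 273.7]]
```

>>> arm_command --pt "0 2 -1 0" --pt "0 4 -1 0" --pt "0 6 -1 0" --pt "0 8 -1 0" --pt "0 8 -1 0"

```text
t: 13.02
tool_pos: [0.5269, -0.3672, 0.0206]
eef_rot: [3.14, 0.006, 1.787]
force: [-3.6, -2.3, 12.0]
grip_width: 0.339
grip_force: 30.0
```

```bash
cat >> h.py <<'E'
def rows(col=318):
    w=camera("wrist").astype(int)[:,col]; white=(w.min(1)>170)&(w[:,0]>0.85*w[:,2]); d=np.flatnonzero(np.diff(white.astype(int)))
    return [int(i) for i in d if 130<i<300]
E
python3 - <<'E'
from h import *
s=sense();print(s['force'],s['tool_pos'],rows())
E
```

```text
[-3.55230468 -2.2832485  12.03603246] [ 0.52689011 -0.36717585  0.0206022 ] [203, 208, 247, 267, 283]
```

Upright now (row span 44 px against 42 expected). Release and rise.

>>> arm_command --pt "0 0 1 0" --pt "0 0 1 0" --pt "0 0 1 0" --pt "0 0 1 0" --hand 0.65

```text
t: 13.58
tool_pos: [0.5267, -0.3626, 0.0183]
eef_rot: [-3.141, -0.001, 1.789]
force: [-0.2, 0.3, -1.2]
grip_width: 0.632
grip_force: 0.0
```

>>> arm_command --pt "0 0 15 0" --pt "0 0 45 0" --pt "0 0 85 0" --pt "0 0 115 0" --pt "0 0 120 0" --pt "0 0 120 0"

```text
t: 14.32
tool_pos: [0.5266, -0.3627, 0.1388]
eef_rot: [3.141, -0.0, 1.789]
force: [1.1, -0.4, -0.3]
grip_width: 0.65
grip_force: 0.0
```

Run:
```python
from h import *
s=sense();print(s['t'],s['force'],s['tool_pos'])
w=camera("wrist")
for c,a,_ in blobs(w,(100,120,60),(130,255,255),20): print(c.round(1),a,world("wrist",c,.09).round(4))
w2=w[100:300,200:440]; cv2.imwrite('pics/p4.png',cv2.resize(w2,(480,400))[:,:,::-1])
```

```text
14.325 [ 1.08553911 -0.41205745 -0.30787462] [ 0.52664509 -0.36271436  0.13877295]
[315.3 173.9] 4121 [[ 0.5167 -0.3316  0.09  ]]
[316.5 212.3] 288 [[ 0.5254 -0.3666  0.09  ]]
```

View pics/p4.png

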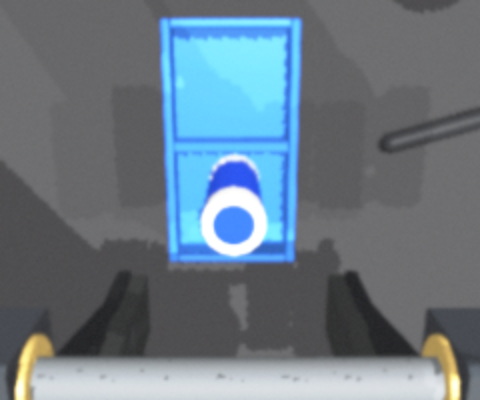

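First blue cartridge stands in the far bay at (0.525,-0.367). Next, blue b at (0.440,-0.155).

>>> arm_command --pt "-15 35 0 0" --pt "-35 80 0 0" --pt "-55 130 0 0" --pt "-75 175 0 0" --pt "-85 202 0 0" --pt "-87 208 0 0" --pt "-87 208 0 0" --pt "-87 208 0 0" --hand 0.6

```text
t: 15.38
tool_pos: [0.4401, -0.1562, 0.1386]
eef_rot: [-3.141, 0.001, 1.787]
force: [-0.2, 0.5, -0.5]
grip_width: 0.6
grip_force: 0.0
```

Run:
```python
from h import *
s=sense();print(s['t'],s['tool_pos'],s['eef_rot'])
for c,a,_ in blobs(camera("wrist"),(105,120,60),(130,255,255),20): print(c.round(1),a,world("wrist",c,.085).round(4))
```

```text
15.375 [ 0.44005204 -0.15623447  0.13855407] [-3.14139496e+00  8.77354321e-04  1.78700063e+00]
[318.3 182.4] 263 [[ 0.4351 -0.1338  0.085 ]]
[318.3 204.9] 291 [[ 0.4397 -0.1551  0.085 ]]
[318.  315.2] 61 [[ 0.4663 -0.2776  0.085 ]]
[350.1 322.1] 534 [[ 0.5024 -0.2791  0.085 ]]
```

Wrist and top agree on (0.440,-0.155).

>>> arm_command --pt "0 1 -35 0" --pt "0 1 -75 0" --pt "0 1 -105 0" --pt "0 1 -115 0" --pt "0 1 -118 0" --pt "0 1 -118 0"

```text
t: 16.18
tool_pos: [0.4406, -0.1544, 0.0214]
eef_rot: [3.14, 0.001, 1.788]
force: [-0.8, 0.2, -0.9]
grip_width: 0.6
grip_force: 0.0
```

>>> arm_command --pt "0 0 0 0" --pt "0 0 0 0" --pt "0 0 0 0" --pt "0 0 0 0" --hand 0.28

```text
t: 16.68
tool_pos: [0.4399, -0.1539, 0.021]
eef_rot: [3.141, 0.0, 1.789]
force: [-0.6, -0.1, 3.2]
grip_width: 0.335
grip_force: 30.0
```

>>> arm_command --pt "0 0 15 0" --pt "0 0 45 0" --pt "0 0 80 0" --pt "0 0 105 0" --pt "0 0 113 0" --pt "0 0 115 0"

```text
t: 17.42
tool_pos: [0.4397, -0.1538, 0.1359]
eef_rot: [3.141, -0.0, 1.789]
force: [-0.2, 1.3, -0.0]
grip_width: 0.335
grip_force: 30.0
```

>>> arm_command --pt "6 -12 0 0" --pt "17 -37 0 0" --pt "32 -69 0 0" --pt "48 -101 0 0" --pt "62 -132 0 0" --pt "70 -148 0 0" --pt "72 -153 0 0" --pt "72 -153 0 0"

```text
t: 18.42
tool_pos: [0.5113, -0.3063, 0.1352]
eef_rot: [-3.141, -0.001, 1.789]
force: [-1.0, -1.7, -1.0]
grip_width: 0.339
grip_force: 30.0
```

Run:
```python
from h import *
s=sense();t=s['tool_pos'];print(s['t'],t,rows())
b=t[2]-.0205
print("upright:",pr("wrist",[[t[0],t[1]+.015,b],[t[0],t[1]+.015,b+.010],[t[0],t[1]+.015,b+.075]]).round(1).tolist())
```

```text
18.425 [ 0.51129562 -0.30628961  0.13515977] [203, 207, 240, 257, 283]
upright: [[322.0, 202.3], [322.2, 206.2], [323.5, 242.2]]
```

Upright in the hand. Lower into the near bay.

>>> arm_command --pt "0 -1 -25 0" --pt "0 -1 -60 0" --pt "0 -1 -90 0" --pt "0 -1 -103 0" --pt "0 -1 -107 0" --pt "0 -1 -109 0" --pt "0 -1 -109 0"

```text
t: 19.35
tool_pos: [0.5124, -0.3082, 0.0276]
eef_rot: [3.14, 0.001, 1.789]
force: [-0.1, -0.9, -1.0]
grip_width: 0.341
grip_force: 30.0
```

>>> arm_command --pt "0 0 -1 0" --pt "0 0 -2 0" --pt "0 0 -2 0"

```text
t: 19.73
tool_pos: [0.5123, -0.3085, 0.026]
eef_rot: [3.14, 0.001, 1.789]
force: [-1.2, 0.8, 6.1]
grip_width: 0.335
grip_force: 30.0
```

>>> arm_command --pt "0 0 0 0" --pt "0 0 0 0" --pt "0 0 0 0" --pt "0 0 0 0" --hand 0.6

```text
t: 20.23
tool_pos: [0.5117, -0.3078, 0.0245]
eef_rot: [-3.141, -0.0, 1.789]
force: [-0.9, 0.7, -1.4]
grip_width: 0.587
grip_force: 0.0
```

>>> arm_command --pt "0 0 15 0" --pt "0 0 45 0" --pt "0 0 85 0" --pt "0 0 110 0" --pt "0 0 115 0" --pt "0 0 115 0"

```text
t: 20.98
tool_pos: [0.5116, -0.3077, 0.1396]
eef_rot: [3.141, -0.0, 1.789]
force: [-0.1, -0.7, -0.3]
grip_width: 0.598
grip_force: 0.0
```

Run:
```python
from h import *
s=sense();print(s['t'],s['tool_pos'])
for c,a,_ in blobs(camera("wrist"),(105,180,60),(130,255,255),20): print(c.round(1),a,world("wrist",c,.09).round(4))
```

```text
20.975 [ 0.51160361 -0.30765444  0.13964552]
[317.7 160.6] 127 [[ 0.5012 -0.2647  0.09  ]]
[302.8 183.8] 239 [[ 0.4926 -0.2882  0.09  ]]
[343.8 193.8] 184 [[ 0.5309 -0.2893  0.09  ]]
[318.  186.1] 236 [[ 0.5064 -0.2872  0.09  ]]
[318.3 209.3] 240 [[ 0.5115 -0.3089  0.09  ]]
[294.3 253.6] 230 [[ 0.4984 -0.3586  0.09  ]]
[320.  237.3] 479 [[ 0.5192 -0.3362  0.09  ]]
[342.2 251.1] 205 [[ 0.5435 -0.3458  0.09  ]]
[317.6 265.7] 159 [[ 0.5235 -0.3667  0.09  ]]
```

Both blue ones are in place and upright. Next, pink at (0.543,-0.076).

>>> arm_command --pt "4 30 0 0" --pt "10 75 0 0" --pt "17 125 0 0" --pt "24 175 0 0" --pt "29 215 0 0" --pt "31 229 0 0" --pt "32 232 0 0" --pt "32 232 0 0"

```text
t: 22.02
tool_pos: [0.5434, -0.0777, 0.1395]
eef_rot: [-3.141, 0.001, 1.787]
force: [-0.8, -0.9, 0.4]
grip_width: 0.599
grip_force: 0.0
```

Run:
```python
from h import *
s=sense();print(s['t'],s['tool_pos'])
for c,a,_ in blobs(camera("wrist"),(150,60,100),(178,255,255),20): print(c.round(1),a,world("wrist",c,.085).round(4))
```

```text
22.025 [ 0.5434262  -0.0776806   0.13945138]
[318.7 181.5] 316 [[ 0.5388 -0.0549  0.085 ]]
[318.5 204.1] 356 [[ 0.5432 -0.0763  0.085 ]]
```

>>> arm_command --pt "0 1 -35 0" --pt "0 1 -75 0" --pt "0 1 -105 0" --pt "0 1 -115 0" --pt "0 1 -119 0" --pt "0 1 -119 0"

```text
t: 22.82
tool_pos: [0.5445, -0.0755, 0.0215]
eef_rot: [3.14, 0.0, 1.788]
force: [-0.2, -0.4, 0.3]
grip_width: 0.601
grip_force: 0.0
```

>>> arm_command --pt "0 0 0 0" --pt "0 0 0 0" --pt "0 0 0 0" --pt "0 0 0 0" --hand 0.28

```text
t: 23.32
tool_pos: [0.5439, -0.0749, 0.021]
eef_rot: [3.141, -0.0, 1.789]
force: [-0.8, -0.6, 2.2]
grip_width: 0.334
grip_force: 29.9
```

>>> arm_command --pt "0 0 15 0" --pt "0 0 45 0" --pt "0 0 80 0" --pt "0 0 105 0" --pt "0 0 113 0" --pt "0 0 115 0"

```text
t: 24.08
tool_pos: [0.5436, -0.0748, 0.1359]
eef_rot: [3.141, -0.0, 1.789]
force: [-0.9, 0.2, -1.4]
grip_width: 0.334
grip_force: 29.9
```

>>> arm_command --pt "8 5 0 0" --pt "26 17 0 0" --pt "52 33 0 0" --pt "79 51 0 0" --pt "106 68 0 0" --pt "122 79 0 0" --pt "128 83 0 0" --pt "129 83 0 0" --pt "129 83 0 0"

```text
t: 25.2
tool_pos: [0.6721, 0.0071, 0.1354]
eef_rot: [-3.141, 0.0, 1.788]
force: [1.0, -0.1, -0.7]
grip_width: 0.334
grip_force: 29.9
```

Run:
```python
from h import *
s=sense();t=s['tool_pos'];print(s['t'],t,rows())
b=t[2]-.0205
print("upright:",pr("wrist",[[t[0],t[1]+.015,b],[t[0],t[1]+.015,b+.010],[t[0],t[1]+.015,b+.075]]).round(1).tolist())
w=camera("wrist");h=cv2.cvtColor(w,cv2.COLOR_RGB2HSV);m=(((h[...,0]<5)|(h[...,0]>177))&(h[...,1]>170)&(h[...,2]>90)).astype(np.uint8)
q=np.vstack(cv2.findContours(m,0,1)[0]);P=world("wrist",q,.025)[:,:2]*1000
x=P@np.array([.976,.217]);y=P@np.array([-.217,.976])
print("visible extents along tray x,y (mm):",np.percentile(x,[0,1,99,100]),np.percentile(y,[0,1,99,100]))
print("expect centre",np.array([666,41.5])@np.array([[.976,-.217],[.217,.976]]))
```

```text
25.2 [0.67205468 0.00708899 0.13543764] []
upright: [[322.2, 201.8], [322.3, 205.6], [323.7, 241.6]]
visible extents along tray x,y (mm): [621.2021148  621.59112537 697.32861747 697.7509384 ] [-173.56356547 -173.5490423   -34.93926169  -34.9164707 ]
expect centre [ 659.0215 -104.018 ]
```

Run:
```python
from h import *
w=camera("wrist")[:,318].astype(int); print([(i,*map(int,w[i])) for i in range(190,262,3)])
```

```text
[(190, 213, 48, 42), (193, 214, 50, 44), (196, 211, 47, 44), (199, 211, 47, 43), (202, 206, 63, 60), (205, 152, 146, 139), (208, 168, 84, 105), (211, 161, 56, 87), (214, 160, 54, 88), (217, 159, 56, 88), (220, 161, 57, 88), (223, 160, 54, 88), (226, 158, 52, 87), (229, 160, 53, 88), (232, 160, 53, 87), (235, 159, 55, 87), (238, 160, 54, 87), (241, 148, 130, 128), (244, 150, 150, 143), (247, 155, 153, 148), (250, 148, 149, 141), (253, 150, 148, 142), (256, 150, 150, 142), (259, 150, 68, 91)]
```

Rim at row 203 and boundary at 240, so it hangs upright. The wrist confirms the red tray's centre. Lower it.

>>> arm_command --pt "1 0 -25 0" --pt "1 0 -60 0" --pt "1 0 -90 0" --pt "1 0 -103 0" --pt "1 0 -107 0" --pt "1 0 -110 0" --pt "1 0 -111 0" --pt "1 0 -111 0"

```text
t: 26.35
tool_pos: [0.6746, 0.0079, 0.026]
eef_rot: [3.14, 0.0, 1.789]
force: [-1.4, -0.5, 4.8]
grip_width: 0.338
grip_force: 29.9
```

>>> arm_command --pt "0 0 0 0" --pt "0 0 0 0" --pt "0 0 0 0" --pt "0 0 0 0" --hand 0.6

```text
t: 26.85
tool_pos: [0.6737, 0.0082, 0.0245]
eef_rot: [-3.141, -0.0, 1.789]
force: [0.8, 0.7, 0.0]
grip_width: 0.59
grip_force: 0.0
```

>>> arm_command --pt "0 0 15 0" --pt "0 0 45 0" --pt "0 0 85 0" --pt "0 0 110 0" --pt "0 0 115 0" --pt "0 0 115 0"

```text
t: 27.6
tool_pos: [0.6735, 0.0082, 0.1396]
eef_rot: [-3.142, -0.0, 1.789]
force: [-0.4, -0.0, 0.5]
grip_width: 0.599
grip_force: 0.0
```

Run:
```python
from h import *
s=sense();print(s['t'],s['tool_pos'])
for c,a,_ in blobs(camera("wrist"),(150,60,100),(176,255,255),20): print(c.round(1),a,world("wrist",c,.09).round(4))
```

```text
27.6 [0.67350067 0.00818997 0.13962002]
[123.6   5.7] 353 [[0.4885 0.1378 0.09  ]]
[318.4 185.7] 332 [[0.6685 0.0289 0.09  ]]
[318.5 209. ] 369 [[0.6734 0.0072 0.09  ]]
```

>>> arm_command --pt "-20 13 0 0" --pt "-60 38 0 0" --pt "-100 64 0 0" --pt "-145 93 0 0" --pt "-190 121 0 0" --pt "-220 140 0 0" --pt "-235 150 0 0" --pt "-238 152 0 0" --pt "-238 152 0 0"

```text
t: 28.78
tool_pos: [0.4359, 0.1596, 0.1393]
eef_rot: [-3.141, 0.001, 1.789]
force: [0.6, -0.8, 0.2]
grip_width: 0.602
grip_force: 0.0
```

Run:
```python
from h import *
s=sense();print(s['t'],s['tool_pos'])
w=camera("wrist")
for c,a,_ in blobs(w,(150,60,100),(176,255,255),20): print(c.round(1),a,world("wrist",c,.085).round(4))
```

```text
28.775 [0.4359226  0.15963629 0.1392825 ]
[318.1 183.5] 313 [[0.4315 0.1806 0.085 ]]
[318.  205.6] 221 [[0.4359 0.1596 0.085 ]]
```

>>> arm_command --pt "0 0 -35 0" --pt "0 0 -75 0" --pt "0 0 -105 0" --pt "0 0 -115 0" --pt "0 0 -119 0" --pt "0 0 -119 0"

```text
t: 29.58
tool_pos: [0.4366, 0.1602, 0.0213]
eef_rot: [3.14, -0.0, 1.788]
force: [-0.1, -0.0, -0.7]
grip_width: 0.601
grip_force: 0.0
```

>>> arm_command --pt "0 0 0 0" --pt "0 0 0 0" --pt "0 0 0 0" --pt "0 0 0 0" --hand 0.28

```text
t: 30.08
tool_pos: [0.4359, 0.1603, 0.021]
eef_rot: [3.141, -0.0, 1.789]
force: [-0.5, 0.1, 2.8]
grip_width: 0.338
grip_force: 30.0
```

>>> arm_command --pt "0 0 15 0" --pt "0 0 45 0" --pt "0 0 80 0" --pt "0 0 105 0" --pt "0 0 118 0" --pt "0 0 120 0"

```text
t: 30.82
tool_pos: [0.436, 0.1603, 0.1414]
eef_rot: [3.14, -0.001, 1.789]
force: [-0.1, 0.2, -1.0]
grip_width: 0.337
grip_force: 30.0
```

>>> arm_command --pt "10 -4 0 0" --pt "35 -13 0 0" --pt "70 -27 0 0" --pt "105 -40 0 0" --pt "140 -53 0 0" --pt "175 -67 0 0" --pt "205 -78 0 0" --pt "219 -84 0 0" --pt "223 -85 0 0" --pt "223 -85 0 0"

```text
t: 32.08
tool_pos: [0.6579, 0.0755, 0.1402]
eef_rot: [-3.14, -0.001, 1.789]
force: [-0.6, 0.2, -0.9]
grip_width: 0.336
grip_force: 30.0
```

Run:
```python
from h import *
s=sense();t=s['tool_pos'];print(s['t'],t)
b=t[2]-.0205
print("upright:",pr("wrist",[[t[0],t[1]+.015,b],[t[0],t[1]+.015,b+.075]]).round(1).tolist())
w=camera("wrist")[:,318].astype(int); print([(i,*map(int,w[i])) for i in range(196,250,3)])
```

```text
32.075 [0.65793142 0.07553041 0.14015488]
upright: [[322.3, 201.8], [323.8, 241.7]]
[(196, 254, 76, 71), (199, 254, 73, 69), (202, 250, 143, 136), (205, 230, 219, 214), (208, 233, 94, 139), (211, 232, 89, 136), (214, 232, 87, 135), (217, 233, 89, 137), (220, 232, 88, 136), (223, 233, 88, 134), (226, 232, 88, 135), (229, 233, 88, 135), (232, 232, 88, 134), (235, 232, 88, 135), (238, 232, 107, 147), (241, 226, 222, 215), (244, 225, 224, 218), (247, 226, 225, 219)]
```

Upright. Lower into the left red bay.

>>> arm_command --pt "1 0 -30 0" --pt "1 0 -65 0" --pt "1 0 -95 0" --pt "1 0 -108 0" --pt "1 0 -112 0" --pt "1 0 -115 0" --pt "1 0 -116 0" --pt "1 0 -116 0"

```text
t: 33.12
tool_pos: [0.6605, 0.0752, 0.0261]
eef_rot: [3.14, -0.0, 1.789]
force: [-1.7, -0.6, 4.8]
grip_width: 0.334
grip_force: 30.0
```

>>> arm_command --pt "0 0 0 0" --pt "0 0 0 0" --pt "0 0 0 0" --pt "0 0 0 0" --hand 0.6

```text
t: 33.62
tool_pos: [0.6596, 0.0751, 0.0244]
eef_rot: [-3.141, 0.0, 1.789]
force: [0.7, -0.2, -0.9]
grip_width: 0.59
grip_force: 0.0
```

>>> arm_command --pt "0 0 15 0" --pt "0 0 45 0" --pt "0 0 85 0" --pt "0 0 110 0" --pt "0 0 120 0" --pt "0 0 120 0"

```text
t: 34.38
tool_pos: [0.66, 0.0751, 0.1453]
eef_rot: [3.14, -0.0, 1.789]
force: [0.1, 0.7, -0.0]
grip_width: 0.602
grip_force: 0.0
```

Run:
```python
from h import *
s=sense();print(s['t'],s['tool_pos'])
for c,a,_ in blobs(camera("wrist"),(150,60,100),(176,255,255),20): print(c.round(1),a,world("wrist",c,.09).round(4))
```

```text
34.375 [0.65997918 0.07513621 0.1453272 ]
[318.4 183.2] 311 [[0.6546 0.0967 0.09  ]]
[318.5 205.9] 307 [[0.6594 0.0753 0.09  ]]
[317.3 242.3] 533 [[0.6664 0.0382 0.09  ]]
[316.7 270.6] 266 [[0.6726 0.0071 0.09  ]]
```

All four cartridges are placed. Now the farthest amber bottle at (0.542,0.086).

>>> arm_command --pt "-12 1 0 0" --pt "-40 4 0 0" --pt "-75 7 0 0" --pt "-104 10 0 0" --pt "-115 11 0 0" --pt "-118 11 0 0" --pt "-118 11 0 0" --hand 0.72

```text
t: 35.3
tool_pos: [0.5425, 0.086, 0.1447]
eef_rot: [3.141, 0.0, 1.789]
force: [1.4, 0.1, 1.2]
grip_width: 0.719
grip_force: 0.0
```

Run:
```python
from h import *
s=sense();print(s['t'],s['tool_pos'])
for c,a,_ in blobs(camera("wrist"),(45,80,50),(85,255,255),40): print(c.round(1),a,world("wrist",c,.092).round(4))
```

```text
35.3 [0.54245213 0.08597527 0.14470526]
[219.9 190.7] 854 [[0.4504 0.0812 0.092 ]]
[317.8 203.1] 776 [[0.5415 0.089  0.092 ]]
[122.2 253.1] 633 [[ 0.3595 -0.0055  0.092 ]]
```

>>> arm_command --pt "0 1 -35 0" --pt "0 1 -75 0" --pt "0 1 -100 0" --pt "0 1 -110 0" --pt "0 1 -114 0" --pt "0 1 -114 0"

```text
t: 36.1
tool_pos: [0.5426, 0.0871, 0.0313]
eef_rot: [3.14, -0.0, 1.789]
force: [-0.0, 0.1, 0.0]
grip_width: 0.719
grip_force: 0.0
```

>>> arm_command --pt "0 0 0 0" --pt "0 0 0 0" --pt "0 0 0 0" --pt "0 0 0 0" --hand 0.38

```text
t: 36.6
tool_pos: [0.5418, 0.0872, 0.0308]
eef_rot: [3.141, -0.0, 1.789]
force: [-0.4, 0.2, -0.0]
grip_width: 0.402
grip_force: 0.0
```

At 35 mm there is still no contact, so the tips are above the 40 mm body. This is the same high fingertip as before. Open and go lower in guarded steps.

>>> arm_command --pt "0 0 0 0" --pt "0 0 0 0" --pt "0 0 0 0" --pt "0 0 0 0" --hand 0.72

```text
t: 37.1
tool_pos: [0.5418, 0.0871, 0.0307]
eef_rot: [3.142, -0.0, 1.789]
force: [-0.1, -1.1, 1.2]
grip_width: 0.701
grip_force: 0.0
```

>>> arm_command --pt "0 0 -4 0" --pt "0 0 -8 0" --pt "0 0 -12 0" --pt "0 0 -12 0"

```text
t: 37.6
tool_pos: [0.5414, 0.087, 0.0182]
eef_rot: [-3.141, 0.0, 1.789]
force: [-0.5, 0.4, 0.1]
grip_width: 0.718
grip_force: 0.0
```

>>> arm_command --pt "0 0 -3 0" --pt "0 0 -6 0" --pt "0 0 -9 0" --pt "0 0 -9 0"

```text
t: 38.1
tool_pos: [0.5415, 0.0871, 0.0094]
eef_rot: [-3.141, -0.0, 1.789]
force: [-0.3, -0.9, -0.7]
grip_width: 0.723
grip_force: 0.0
```

Run:
```python
from h import *
s=sense();print(s['t'],s['tool_pos'],s['grip_width'],s['force'])
for c,a,_ in blobs(camera("wrist"),(45,80,50),(85,255,255),40): print(c.round(1),a,world("wrist",c,.092).round(4))
a=camera("scene"); w=camera("wrist")
cv2.imwrite('pics/b1.png',np.hstack([cv2.resize(a[120:220,310:410],(400,400),interpolation=2),cv2.resize(w[130:330,220:420],(400,400))])[:,:,::-1])
```

```text
38.1 [0.54151723 0.08706769 0.00939218] 0.7230866685249259 [-0.31028724 -0.88632996 -0.72731514]
[133.2 248.5] 1391 [[0.4523 0.0919 0.092 ]]
[318.9 267.3] 1081 [[0.5389 0.1016 0.092 ]]
[318.6 308.7] 433 [[0.5438 0.0788 0.092 ]]
```

No contact at the cap, so the bias is confirmed. Close here.

>>> arm_command --pt "0 0 0 0" --pt "0 0 0 0" --pt "0 0 0 0" --pt "0 0 0 0" --hand 0.4

```text
t: 38.75
tool_pos: [0.5418, 0.0871, 0.0097]
eef_rot: [3.141, -0.0, 1.789]
force: [0.4, -0.1, 0.6]
grip_width: 0.446
grip_force: 30.0
```

>>> arm_command --pt "0 0 8 0" --pt "0 0 25 0" --pt "0 0 55 0" --pt "0 0 85 0" --pt "0 0 108 0" --pt "0 0 118 0" --pt "0 0 120 0"

```text
t: 39.62
tool_pos: [0.5419, 0.0872, 0.1304]
eef_rot: [3.14, -0.0, 1.789]
force: [0.7, 0.7, -1.4]
grip_width: 0.447
grip_force: 30.0
```

>>> arm_command --pt "-2 10 0 0" --pt "-8 32 0 0" --pt "-17 67 0 0" --pt "-27 105 0 0" --pt "-37 145 0 0" --pt "-47 185 0 0" --pt "-57 222 0 0" --pt "-64 250 0 0" --pt "-67 262 0 0" --pt "-68 264 0 0"

```text
t: 40.88
tool_pos: [0.4731, 0.3512, 0.1289]
eef_rot: [-3.14, 0.001, 1.79]
force: [0.4, -0.7, -1.8]
grip_width: 0.446
grip_force: 30.0
```

Run:
```python
from h import *
s=sense();t=s['tool_pos'];print(s['t'],t,s['grip_width'],s['force'])
w=camera("wrist");h=cv2.cvtColor(w,cv2.COLOR_RGB2HSV)
for c,a,_ in blobs(w,(45,80,50),(85,255,255),100): print("green",c.round(1),a)
m=((h[...,1]<50)&(h[...,2]>170)).astype(np.uint8); m[240:]=0
for cn in cv2.findContours(m,0,1)[0]:
    if cv2.contourArea(cn)>300:
        P=(world("wrist",cn,.012)[:,:2]*1000).astype(np.float32); print(cv2.boundingRect(cn),P.min(0),P.max(0))
b=cv2.imread('pics/top0.png')[:,:,::-1];m=np.zeros(b.shape,np.uint8);m[190:250,145:200]=b[190:250,145:200]
h=cv2.cvtColor(m,cv2.COLOR_RGB2HSV);cn=max(cv2.findContours(((h[...,2]>120)).astype(np.uint8),0,1)[0],key=cv2.contourArea)
print("top",cv2.minEnclosingCircle((world("top",cn,.012)[:,:2]*1000).astype(np.float32)))
b=t[2]-.0097
print("upright cap",pr("wrist",[[t[0],t[1],b+.092],[t[0],t[1]+.02,b]]))
cv2.imwrite('pics/b2.png',w[:,:,::-1])
```

```text
40.875 [0.47313195 0.35120932 0.12889749] 0.4457718748449783 [ 0.38843109 -0.73261636 -1.76894821]
green [318.3 267.2] 1089
green [317.9 308.4] 407
(288, 207, 61, 33) [450.5513 280.4433] [522.49896 329.8079 ]
(282, 149, 76, 67) [431.00104 315.7484 ] [517.7611 396.67  ]
(537, 0, 103, 35) [643.57025 586.6572 ] [766.0618 617.7937]
top ((474.1328125, 352.8334045410156), 43.631168365478516)
upright cap [[317.4430119  292.34343566]
 [323.56968195 198.89288625]]
```

Bottle upright and unshifted in the grip; the saucer centre (0.474,0.353) agrees from both cameras. Lower.

>>> arm_command --pt "1 2 -30 0" --pt "1 2 -65 0" --pt "1 2 -95 0" --pt "1 2 -107 0" --pt "1 2 -112 0" --pt "1 2 -115 0" --pt "1 2 -117 0" --pt "1 2 -117 0"

```text
t: 41.92
tool_pos: [0.4755, 0.3535, 0.0137]
eef_rot: [3.14, -0.001, 1.789]
force: [-0.2, -0.8, 3.6]
grip_width: 0.451
grip_force: 30.0
```

>>> arm_command --pt "0 0 0 0" --pt "0 0 0 0" --pt "0 0 0 0" --pt "0 0 0 0" --hand 0.75

```text
t: 42.42
tool_pos: [0.4747, 0.3531, 0.0126]
eef_rot: [-3.142, 0.0, 1.789]
force: [-0.6, -0.4, 0.1]
grip_width: 0.728
grip_force: 0.0
```

>>> arm_command --pt "0 0 15 0" --pt "0 0 45 0" --pt "0 0 85 0" --pt "0 0 125 0" --pt "0 0 165 0" --pt "0 0 180 0" --pt "0 0 180 0"

```text
t: 43.3
tool_pos: [0.4751, 0.3533, 0.1937]
eef_rot: [3.14, -0.001, 1.789]
force: [0.5, 0.7, 0.1]
grip_width: 0.751
grip_force: 0.0
```

Run:
```python
from h import *
s=sense();print(s['t'],s['tool_pos'],s['force'])
a=camera("scene"); w=camera("wrist")
for c,ar,_ in blobs(w,(45,80,50),(85,255,255),40): print(c.round(1),ar,world("wrist",c,.096).round(4))
cv2.imwrite('pics/end.png',cv2.resize(a[100:300,100:520],(798,380))[:,:,::-1])
```

```text
43.3 [0.47510153 0.35331715 0.19366366] [0.48833118 0.74683285 0.09979681]
[319.5 191. ] 519 [[0.4741 0.3561 0.096 ]]
```

View pics/end.png

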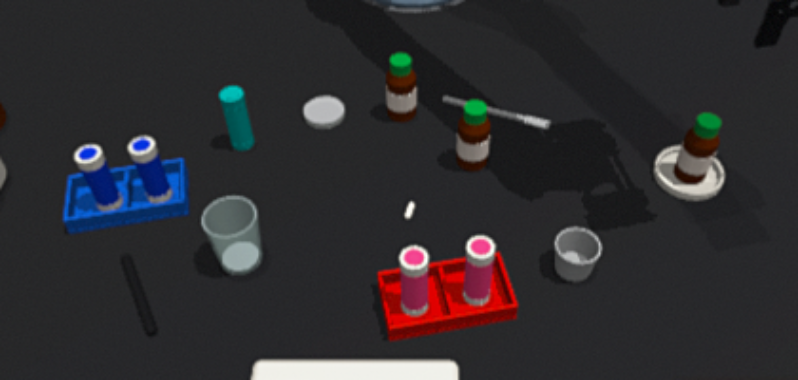

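The picture shows both blue cartridges upright in the blue tray (90,180 and 145,170), both pink in the red tray (414,280 and 479,270) and the bottle in the saucer (697,150). The beaker and cup have not moved.

```bash
python3 -c "
from cell import *
print(job_done())"
```

```text
the job is handed in; nothing more can be done
None
```

The job is handed in: both blue cartridges stand in the blue tray, both pink in the red tray and the farthest amber bottle in the saucer, with the beaker and cup untouched; the first blue cartridge briefly leaned in the grip after touching the tray divider, and I straightened it before releasing it.

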